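# Set the casement stay to its last hole

## Task

The small kitchen window is only ajar. By the black knob, lift its stay bar off the pin, push the window farther open with the bar, and drop the last hole, the one next to the knob, over the pin so that the bar lies flat again and holds the window wide; let go. Do not knock the utensil rail above or the two jars on the sill.

Things in the scene. Friction and masses are not known exactly. Their poses are not given: they have to be found in the camera images.
- window: fixed black window frame with a white sill, standing across the counter ahead of the robot. Origin on the counter under the middle of the frame; its x axis points outward (away from the robot), y along the window towards the hinge side, z up. Sill 200 deep (local x -165 to +35), 400 wide, top 30 above the counter. Opening 320 wide between the jambs, head bar at 288 to 310 height
- sash (a joint): how far the glazed sash has swung (rad) from where it stood at the start (0, ajar by about 14 to 22 degrees), growing as its free edge swings outward, anticlockwise from above, up to 0.9. Its vertical hinge is at the window's +y side; the sash is 300 wide, its bottom rail 52 above the counter. Stiff with friction (about 0.12 N m; it stays where it is left)
- sash_hinge (a point): point on the sash's vertical hinge line, at the height of the stay's underside (36 above the counter)
- stay_knob (a point): middle of the upright round black knob at the room end of the stay, where to grip: 24 in diameter, 34 tall, standing on the bar; this point is 22 above the bar's top, 27 above its underside and 248 from the bar's pivot under the sash; x axis from pivot to knob. The bar lifts at this end (up to 0.45 rad) and swings sideways easily; let go, it falls back to level
- stay_hole2 (a point): centre, on the bar's underside, of the second hole from the pivot; the pin is in it at the start. The bar is steel, straight, 18 wide, 5 thick, 258 long, pivoted under the sash's bottom rail 220 from the hinge line; its four holes, 9 in diameter, lie 95, 130, 165 and 200 from the pivot, this one 118 from the knob
- stay_hole4 (a point): centre, on the bar's underside, of the last hole, 200 from the pivot and 48 short of the knob: the one to put over the pin
- pin_top (a point): rounded top of the upright fixed steel pin, 6 in diameter, on a 30 square plate on the sill; it stands 17 above the plate and its top is 15 above the underside and 10 above the top of a bar lying level on it
- utensil_rail: fixed steel rail, 10 in diameter, along the window on its room side: centre line at local x -50 and height 270 in the window's frame, local y -215 to 200, on two arms to the jambs; it nearly overhangs the place where the knob ends, so an upright tool strikes it: lean the tool back towards the room, about 25 to 40 degrees. Two utensils hang from it at local y -155 and -195 down to 123 height
- spice_jar: loose jar, 40 in diameter, 62 tall, on the sill towards the window's free side; origin at the centre of its underside. Leave it
- salt_jar: loose jar, 36 in diameter, 50 tall, on the sill towards the hinge side; origin at the centre of its underside. Leave it

How it is judged (in metres and radians):
On the way, in this order (a step that is already met when the one before it is completed fails the run):
1. the stay is lifted clear of the pin: the underside of the bar at its second hole above the pin's top (z of stay_hole2 in the frame of pin_top above 0.002 m), for 0.1 s.
2. the window has been pushed at least 0.35 rad (20 degrees) farther open (value of joint sash above 0.35 rad), for 0.1 s.
At the end, for the whole second after the job is handed in: the last hole (next to the knob) is over the pin, within 4 mm of it sideways, with the pin's top at least 12 mm above the bar's underside there; the bar lies flat (the knob's grip point less than 17 mm above the pin's top, 12 when level); the sash is at rest (horizontal distance between stay_hole4 and pin_top below 0.004 m and z of stay_hole4 in the frame of pin_top below -0.012 m and z of stay_knob in the frame of pin_top below 0.017 m and velocity of joint sash between -0.03 and 0.03 rad/s); the robot touches nothing.
It fails at once if the spice jar is moved more than 20 mm or tipped over (distance of spice_jar from where it was at the start of the episode above 0.02 m or angle between spice_jar's own z axis and vertical above 0.4 rad).
It fails at once if the salt jar is moved more than 20 mm or tipped over (distance of salt_jar from where it was at the start of the episode above 0.02 m or angle between salt_jar's own z axis and vertical above 0.4 rad).
It fails at once if the utensil rail is struck by the robot (more than 5 N) (contact force between any of the arm, the fingers and utensil_rail above 5 N).
It also fails if it takes over 42 s, if anything falls off the work surface, if the arm or the gripper's body presses on something with over 40 N, if the wrist force passes 120 N, or if a joint passes its speed limit or range.

## Robot

A 6-joint arm with a two-finger parallel gripper is mounted at the origin on the work surface. World frame = base frame: x ahead of the robot, y to its left, z up, the work surface at z = 0. Lengths are in m, angles in degrees, forces in N, time in s.
With the tool pointing down it reaches from about 0.375 to 0.75 m from the base axis. Payload 9 kg.
Tool frame: the origin (TCP) lies where the fingers leave the gripper's body, on its centre line; the fingertips stand 73 mm ahead of it and the grasp point (between the pads) lies 54 mm ahead of it (robot.tip_reach is the distance from the TCP to the fingertips, in m); z points along the fingers, y is the line along which they close (so a half turn about z gives the same grasp; the last joint's range is limited). The gripper opens to 85 mm and grips with 20 to 120 N. Pads are 22 mm wide; open, the fingers measure 114 mm over their backs; the gripper's body (76 mm by 85 mm) begins 54 mm behind the grasp point. The pads swing forward as they close: fully open they stand 13 mm farther back than shut.
Start: joints at [-83.978, 5.964, 5.575, 89.605, 0, 77.527], TCP at [0.19, -0.569, 0.304] pointing down, gripper open.
Joint ranges: [-171.21, 171.21], [-48.23, 106.86], [-62.78, 66.21], [-105.2, 120.99], [-86.42, 89.51], [-180, 180]. Speed limits (degrees/s): [127.2, 127.2, 147.25, 180, 180, 180].

## Interface

Orientations are given as [roll, pitch, yaw] about the fixed x, y, z axes, in that order (R = Rz(yaw) Ry(pitch) Rx(roll)).
In Python, from plant import robot gives the robot as it stands. Calls block until the motion is done:
- robot.move_pose(position, orientation): joint-space move of the TCP to a pose.
- robot.line_to(position, vel=0.15, rotation=None, guard=None): straight line of the TCP; rotation=None keeps the orientation; vel is the mean speed in m/s. With guard (N) it stops when the force on the tool has changed by that much, and returns True; else False.
- robot.goto_joints(angles): joint-space move.
- robot.set_gripper(opening): finger opening in m; the grip force is fixed at half the most; returns when the fingers have stopped.
- robot.pause(seconds).
- robot.ik(position, orientation): joint angles nearest the present ones, or None.
- robot.observe(): the state.
- robot.grab_frame(name): name is "scene" or "top" or "wrist"; returns the picture (480x640x3 uint8, blue, green, red); there is no depth.
- robot.get_calibration(name): a dict with "vertical_fov" (degrees; the focal length in pixels is half the picture's height over the tangent of half this angle, whatever the lens; pixels are square), "cx", "cy" (the principal point, pixels), "rvec" (rotation vector, rad) and "tvec" (3), from world to camera coordinates, as OpenCV has them. Camera axes: x right, y down, z forward; pixel columns grow to the right and rows downward; lengths in m; the calibration is good to about 2 mm. The wrist camera is an equidistant fisheye: a pixel r from the principal point sees the ray r / f radians off the axis. A picture is of the moment at which its call begins: read the wrist's pose just before it. get_calibration takes no time and is no camera call; for the wrist camera it gives the pose at the moment of the call.
A pose or a line that the arm cannot do raises robot.IKError and nothing moves.
- robot.job_done(): hands the job in; it is judged then, once.
The state is a dict: "time": time; "q": joint angles; "qvel": joint speeds; "joint_torque": joint torques, N m; "tool_pos": TCP position; "tcp_rot": TCP orientation; "ft_force": force on the tool from outside, world axes, zero at the start; "torque": the same for the moment, N m; "gripper_width": finger opening in m; "gripper_force": force on a finger pad.
Only numpy, scipy, OpenCV 4.12 (cv2) and the standard library are available. Lean on these libraries where they do the work, as an engineer would, in place of code of your own. Each camera call takes 0.05 s, during which the arm holds its last target. There are 200 camera calls.

## Working session

There is one attempt and no reset: what is moved stays moved. The work goes in short steps, each a Python script; the robot and the scene stay as the last script left them, time stands still between calls to the robot, and variables do not carry over. Pictures are saved under pics/ and viewed, at most 10 in all, crops included, and the job is handed in when it is done.

```bash
ls; mkdir -p pics; python3 - <<'E'
from plant import robot
import cv2
for n in("scene","top"):
    im=robot.grab_frame(n); cv2.imwrite(f"pics/{n}0.png",im)
    c=robot.get_calibration(n); print(n,c)
print(robot.observe()["time"])
E
```

```text
pics
scene {'vertical_fov': 47.172190797729094, 'cx': 324.9860966513022, 'cy': 245.65885806765112, 'rvec': array([ 2.44957183,  1.46327255, -0.23953684]), 'tvec': array([-0.35784688, -0.49853653,  0.91885905])}
top {'vertical_fov': 55.79269334307013, 'cx': 311.21453288363455, 'cy': 235.09433103864518, 'rvec': array([ 2.17976104, -2.19943764,  0.097943  ]), 'tvec': array([0.03277672, 0.61759519, 0.68047222])}
0.1
```

View pics/scene0.png

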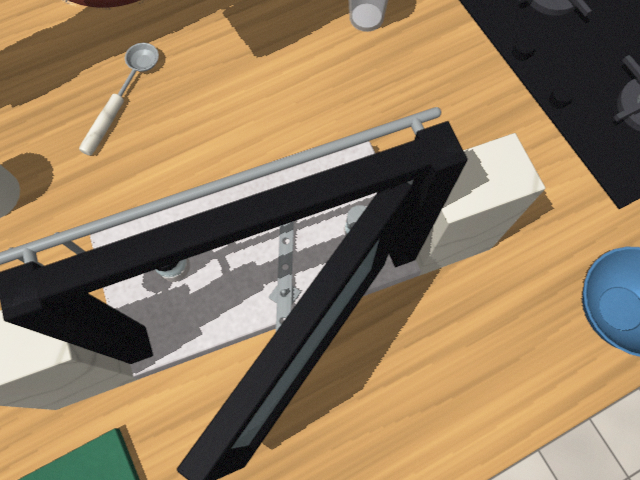

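View pics/top0.png

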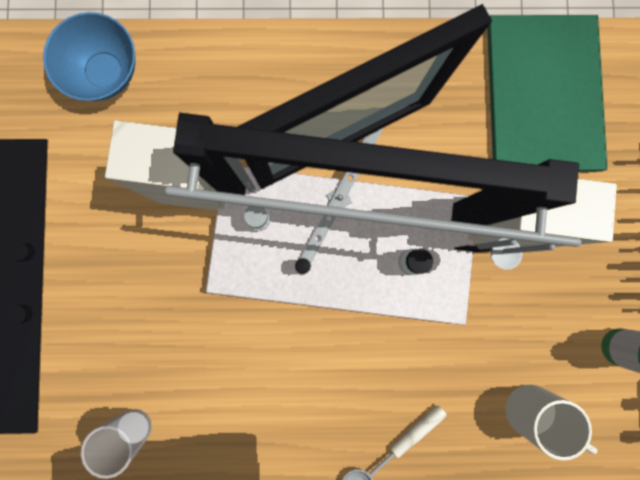

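The top view shows the knob at about (303,266), the pin near (339,197), the sill's room corners at (207,291) and (466,324), the salt jar at (256,216) and the spice jar at (418,261). I'll cast rays for these and zoom in.

```bash
cat > h.py <<'E'
import numpy as np, cv2
from plant import robot
from scipy.spatial.transform import Rotation as Ro
def ray(c,uv,fish=False):
    f=240/np.tan(np.radians(c["vertical_fov"]/2)); R=cv2.Rodrigues(np.array(c["rvec"]))[0]
    d=np.array([(uv[0]-c["cx"])/f,(uv[1]-c["cy"])/f,1.])
    if fish:
        r=np.hypot(d[0],d[1]); d=np.array([*(d[:2]/max(r,1e-9)*np.sin(r)),np.cos(r)])
    return -R.T@np.array(c["tvec"]), R.T@d
def onz(c,uv,z,fish=False):
    o,d=ray(c,uv,fish); return o+d*(z-o[2])/d[2]
E
python3 - <<'E'
from h import *
c=robot.get_calibration("top"); s=robot.get_calibration("scene")
for n,uv,z in[("cornerL",(207,291),.03),("cornerR",(466,324),.03),("knobtop",(303,265),.075),("pin",(339,197),.049),
 ("headL",(177,150),.31),("headR",(576,203),.31)]: print(n,onz(c,uv,z).round(4))
print("cams",ray(c,(0,0))[0],ray(s,(0,0))[0])
im=cv2.imread("pics/top0.png")[140:300,200:460]
cv2.imwrite("pics/c1.png",cv2.resize(im,None,fx=3,fy=3,interpolation=cv2.INTER_CUBIC))
E
```

```text
cornerL [0.5336 0.1863 0.03  ]
cornerR [ 0.4797 -0.2069  0.03  ]
knobtop [0.5712 0.0401 0.075 ]
pin [ 0.6731 -0.0148  0.049 ]
headL [0.6763 0.155  0.31  ]
headR [ 0.624  -0.2151  0.31  ]
cams [0.56488473 0.03728894 0.72460703] [ 0.84363537 -0.04772599  0.71196671]
```

View pics/c1.png

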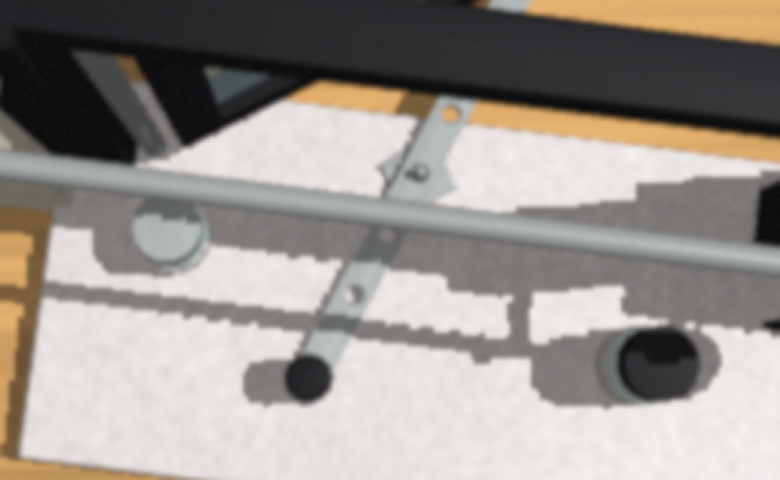

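The crop confirms the bar: knob at crop (308,378), pin at (420,173), and holes at (451,114), (387,234) and (354,294). Knob to pin measures 116 mm (118 nominal), and the sill's corners are 397 mm apart (400 nominal). Next I'll compute the geometry and check IK.

```bash
cat >> h.py <<'E'
def u_(a): return np.array([np.cos(a),np.sin(a),0.])
P=np.array([.6731,-.0148,.036])       # pin, height of bar underside
K0=np.array([.5712,.0401,.063])       # knob at start
a0=np.arctan2(*(P-K0)[1::-1])         # heading knob->pivot
H=np.array([.691,.120,.036])
def pose(Q,a,al,lean,up=.003,back=0.,flip=1):
    """TCP pose gripping the knob: Q pivot, a heading knob->pivot, al lift, lean (rad)"""
    u=u_(a); y=np.cross([0,0,1],u); Rb=Ro.from_rotvec(y*al).as_matrix()
    k=Q+Rb@(-.248*u+np.array([0,0,.027+up]))
    z=Rb@(np.sin(lean)*u-np.cos(lean)*np.array([0,0,1.])); Y=flip*y
    R=np.c_[np.cross(Y,z),Y,z]
    return k-(.054+back)*z, Ro.from_matrix(R).as_euler("xyz",degrees=True)
Q0=P+.130*u_(a0)
def circ(r):  # pivot with hole at r from pivot on the pin, on arc about H of the measured radius
    R=np.linalg.norm(Q0-H); d=P-H; D=np.linalg.norm(d); A=np.arccos((R*R+D*D-r*r)/(2*R*D))
    c=np.arctan2(d[1],d[0])+A; return H+R*u_(c)
LEAN=np.radians(38)
E
python3 - <<'E'
from h import *
c=robot.get_calibration("top")
t=[onz(c,p,.285) for p in((240,128),(488,8))]; d=t[1]-t[0]; print("sash heading",np.degrees(np.arctan2(d[1],d[0])), "Q0-H",np.linalg.norm(Q0-H),np.degrees(np.arctan2(*(Q0-H)[1::-1])))
print("salt",onz(c,(256,216),.08),"spice",onz(c,(418,262),.092))
Q1=circ(.2); a1=np.arctan2(*(Q1-P)[1::-1]); print(Q0,circ(.13),Q1,np.degrees([a0,a1]))
for fl in(1,-1):
  for n,(Q,a,al,b) in dict(pre=(Q0,a0,0,.1),g=(Q0,a0,0,0),l=(Q0,a0,.2,0),t=(Q1,a1,.13,0),e=(Q1,a1,0,0),out=(Q1,a1,0,.12)).items():
    p,o=pose(Q,a,al,LEAN,back=b,flip=fl); q=robot.ik(p,o); print(fl,n,p.round(3),o.round(1),None if q is None else np.round(q,1))
  p,o=pose(Q0,a0,0,LEAN,back=.1,flip=fl); print(robot.ik([.40,0.03,.30],o))
E
```

```text
sash heading -63.871252690922844 Q0-H 0.21890118052172738 -63.82897467429099
salt [0.64158368 0.10664609 0.08      ] spice [ 0.57368407 -0.12069501  0.092     ]
[ 0.78754681 -0.07645977  0.036     ] [ 0.78754681 -0.07645977  0.036     ] [ 0.87269535 -0.00208409  0.036     ] [-28.31416613   3.64529877]
1 pre [0.486 0.086 0.187] [-180.    38.   151.7] None
1 g [0.54  0.057 0.109] [-180.    38.   151.7] [ -0.7 -34.6 -57.2  32.7 -16.6  22.4]
1 l [0.558 0.047 0.163] [-180.    26.5  151.7] [ -4.1 -24.7 -40.6  49.6 -10.6  21.9]
1 t [ 0.604 -0.019  0.144] [-180.    30.6 -176.4] [-18.6 -22.7 -42.4  41.7  11.1 -19.4]
1 e [ 0.592 -0.02   0.109] [-180.    38.  -176.4] [-20.4 -30.1 -54.3  30.2  14.5 -19.4]
1 out [ 0.518 -0.025  0.203] [-180.    38.  -176.4] None
None
-1 pre [0.486 0.086 0.187] [180.  -38.  -28.3] None
-1 g [0.54  0.057 0.109] [180.  -38.  -28.3] [  -0.7  -34.6  -57.2   32.7  -16.6 -157.6]
-1 l [0.558 0.047 0.163] [180.  -26.5 -28.3] [  -4.1  -24.7  -40.6   49.6  -10.6 -158.1]
-1 t [ 0.604 -0.019  0.144] [180.  -30.6   3.6] [-18.6 -22.7 -42.4  41.7  11.1 160.6]
-1 e [ 0.592 -0.02   0.109] [180.  -38.    3.6] [-20.4 -30.1 -54.3  30.2  14.5 160.6]
-1 out [ 0.518 -0.025  0.203] [180.  -38.    3.6] None
None
```

The sash heading (-63.9° by image, -63.8° by geometry) and the hinge radius (219 of 220) agree. The backward approach is out of reach, so I'll check vertical approach and exit.

```bash
python3 - <<'E'
from h import *
Q1=circ(.2); a1=np.arctan2(*(Q1-P)[1::-1])
for L in(30,34,38):
  L_=np.radians(L)
  p,o=pose(Q0,a0,0,L_)
  f=lambda p,o:None if (q:=robot.ik(p,o)) is None else np.round(q,1)
  for dz in(.05,.1,.15,.2): print(L,"pre",dz,f(p+[0,0,dz],o))
  p,o=pose(Q1,a1,0,L_)
  for dx,dz in((0,.04),(0,.06),(-.03,.06),(-.06,.1),(-.06,.15),(-.1,.15)): print(L,"out",dx,dz,f(p+[dx,0,dz],o))
E
```

```text
30 pre 0.05 [ -2.7 -30.  -45.4  47.1 -12.5  22.5]
30 pre 0.1 [ -2.7 -31.5 -41.2  52.8 -12.5  22.5]
30 pre 0.15 [ -2.7 -31.9 -36.3  58.1 -12.5  22.5]
30 pre 0.2 [ -2.7 -31.4 -30.8  63.1 -12.5  22.5]
30 out 0 0.04 [-18.7 -23.8 -42.1  43.6  11.  -19.6]
30 out 0 0.06 [-18.7 -24.7 -40.7  45.9  11.  -19.6]
30 out -0.03 0.06 [-20.  -31.2 -45.3  48.1  11.6 -20.8]
30 out -0.06 0.1 [-21.4 -39.1 -46.1  55.3  12.2 -22.1]
30 out -0.06 0.15 [-21.4 -39.  -40.9  60.5  12.2 -22.1]
30 out -0.1 0.15 [-23.7 -48.  -46.   64.8  13.3 -24.2]
34 pre 0.05 [ -1.7 -34.  -49.7  43.2 -14.5  22.5]
34 pre 0.1 [ -1.7 -35.6 -45.5  49.  -14.5  22.5]
34 pre 0.15 [ -1.7 -36.1 -40.6  54.4 -14.5  22.5]
34 pre 0.2 [ -1.7 -35.6 -35.1  59.4 -14.5  22.5]
34 out 0 0.04 [-19.5 -28.4 -47.   39.6  12.7 -19.5]
34 out 0 0.06 [-19.5 -29.4 -45.6  42.   12.7 -19.5]
34 out -0.03 0.06 [-20.9 -36.5 -50.3  44.7  13.4 -20.7]
34 out -0.06 0.1 [-22.5 -44.9 -51.1  52.6  14.3 -22.1]
34 out -0.06 0.15 [-22.5 -44.7 -45.8  57.7  14.3 -22.1]
34 out -0.1 0.15 None
38 pre 0.05 [ -0.7 -38.  -53.9  39.3 -16.6  22.4]
38 pre 0.1 [ -0.7 -39.8 -49.8  45.3 -16.6  22.4]
38 pre 0.15 [ -0.7 -40.3 -44.9  50.7 -16.6  22.4]
38 pre 0.2 [ -0.7 -39.8 -39.4  55.7 -16.6  22.4]
38 out 0 0.04 [-20.4 -33.  -52.   35.5  14.5 -19.4]
38 out 0 0.06 [-20.4 -34.1 -50.6  38.1  14.5 -19.4]
38 out -0.03 0.06 [-21.9 -41.9 -55.3  41.4  15.4 -20.6]
38 out -0.06 0.1 None
38 out -0.06 0.15 None
38 out -0.1 0.15 None
```

```bash
sed -i 's/radians(38)/radians(34)/' h.py; python3 - <<'E'
from h import *
p,o=pose(Q0,a0,0,LEAN)
qw=robot.ik(p+[-.04,.01,.17],o); print(np.round(qw,1))
q1=np.array(qw); q1[0]=-84; robot.goto_joints(list(q1)); robot.set_gripper(.055)
robot.goto_joints(list(qw))
robot.line_to(list(p+[0,0,.06]),vel=.2)
im=robot.grab_frame("top"); cv2.imwrite("pics/t1.png",im)
print(robot.line_to(list(p),vel=.08,guard=6))
s=robot.observe(); print(s["time"],s["tool_pos"]-p,s["ft_force"])
robot.set_gripper(0.0)
s=robot.observe(); print(s["time"],s["gripper_width"],s["gripper_force"],s["ft_force"])
im=robot.grab_frame("top"); cv2.imwrite("pics/t2.png",im[100:340,180:500].repeat(2,0).repeat(2,1))
E
```

```text
[ -0.4 -43.7 -43.1  59.8 -15.2  23.7]
False
5.825 [ 3.68257191e-04 -2.40990472e-05  6.66838290e-04] [ 0.36350251 -0.06123467  0.068607  ]
6.2167 0.02196355657321233 58.66292417049408 [ 0.76709803 -0.60691483  0.64252782]
```

View pics/t2.png

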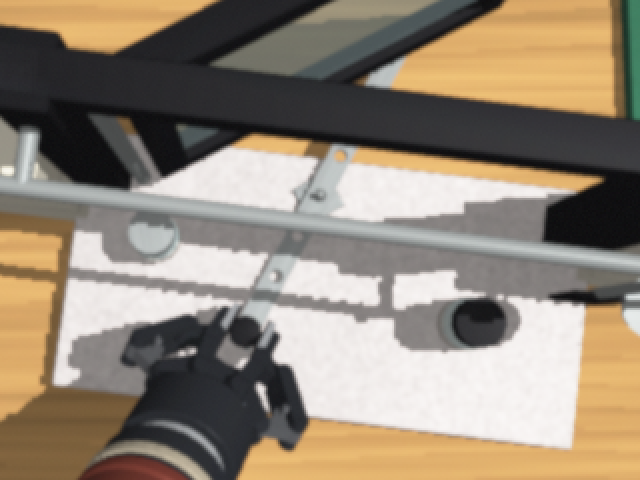

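The knob sits between the pads at crop (244,331) and the bar is still on the pin. Next: lift, push and look.

```bash
python3 - <<'E'
from h import *
def go(r,al,v):
    Q=circ(r); a=np.arctan2(*(Q-P)[1::-1]); p,o=pose(Q,a,al,LEAN); robot.line_to(list(p),vel=v,rotation=list(o))
    s=robot.observe(); print(r,al,round(s["time"],2),s["ft_force"].round(1) if hasattr(s["ft_force"],"round") else s["ft_force"],round(s["gripper_width"],4))
for al in(.07,.14,.2): go(.13,al,.06)
robot.pause(.2)
for r in(.145,.16,.175,.19): go(r,.2,.08)
go(.2,.15,.06)
im=robot.grab_frame("top"); cv2.imwrite("pics/t3.png",cv2.resize(im[140:300,220:440],None,fx=3.6,fy=3.6,interpolation=cv2.INTER_CUBIC))
E
```

```text
0.13 0.07 6.75 [ 0.4 -0.2 -2. ] 0.0219
0.13 0.14 7.23 [ 0.9 -0.7 -1.6] 0.0222
0.13 0.2 7.67 [ 0.7 -0.7 -1. ] 0.022
0.145 0.2 8.32 [ 0.   0.  -0.7] 0.022
0.16 0.2 8.72 [ 0.5  1.7 -1.1] 0.0221
0.175 0.2 9.09 [ 0.2  0.1 -1. ] 0.022
0.19 0.2 9.45 [-1.   1.1 -0.5] 0.0221
0.2 0.15 9.84 [-2.5  0.7 -0.9] 0.0219
```

View pics/t3.png

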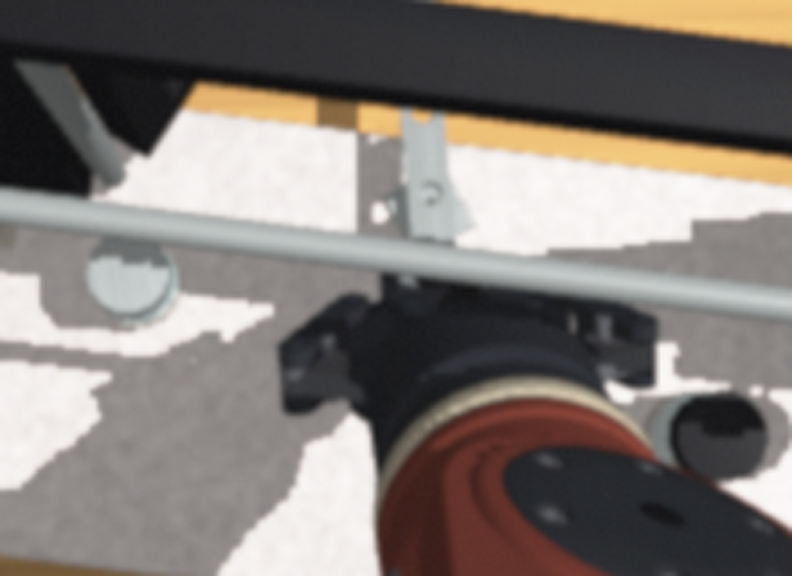

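The bar is lifted, with a hole at crop (431,195), directly over where the pin was. I'll compare it with the predicted hole 4 position and lower to just above the pin for a finer look.

```bash
cat >> h.py <<'E'
Q1=circ(.2); a1=np.arctan2(*(Q1-P)[1::-1])
def hole(al,t=.005):
    u=u_(a1); y=np.cross([0,0,1],u); return Q1+Ro.from_rotvec(y*al).as_matrix()@(-.2*u+[0,0,t])
def fin(al,off=(0,0),v=.03,guard=None):
    p,o=pose(Q1,a1,al,LEAN); r=robot.line_to(list(p+[*off,0]),vel=v,rotation=list(o),guard=guard); s=robot.observe()
    print(al,off,r,round(s["time"],2),np.round(s["ft_force"],1),np.round(s["tool_pos"]-p,4)); return r
E
python3 - <<'E'
from h import *
c=robot.get_calibration("top")
m=onz(c,(220+431/3.6,140+195/3.6),hole(.15)[2]); print("hole meas-pred",m-hole(.15), "pin P",P, "pin top meas",onz(c,(340,197.6),.051))
fin(.10)
im=robot.grab_frame("top"); cv2.imwrite("pics/t4.png",cv2.resize(im[165:225,300:380],None,fx=9,fy=9,interpolation=cv2.INTER_CUBIC))
print("pred hole",hole(.1))
E
```

```text
hole meas-pred [-2.35660433e-03  3.97583720e-04 -2.77555756e-17] pin P [ 0.6731 -0.0148  0.036 ] pin top meas [ 0.671826   -0.01611752  0.051     ]
0.1 (0, 0) False 10.53 [-3.   0.3 -1.8] [-0.0001  0.      0.0001]
pred hole [ 0.6745953  -0.01470474  0.0609417 ]
```

View pics/t4.png

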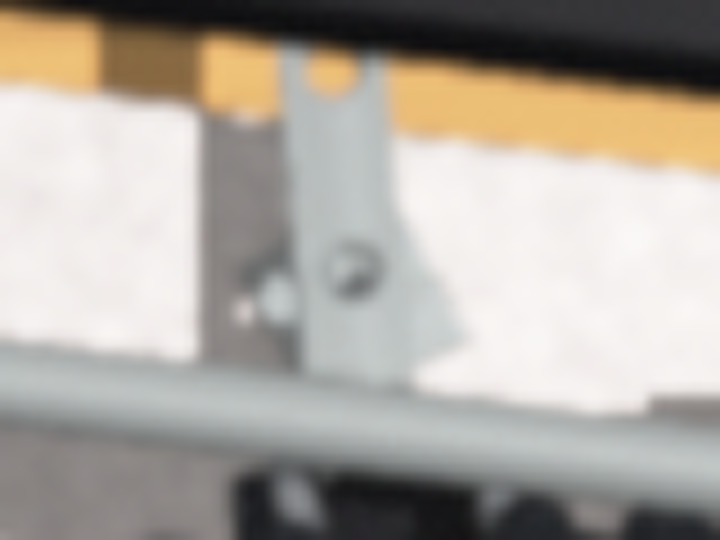

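Hole 4 is at crop (354,270), with the pin's bright tip visible inside it. It is about 2 mm ahead at this lift (1.5 expected), so it's aligned. I'll lower with a guard.

```bash
python3 - <<'E'
from h import *
c=robot.get_calibration("top"); print(onz(c,(339.3,195),.061)-hole(.1))
r=fin(.05,v=.02,guard=8)
if not r: r=fin(.0,v=.02,guard=8)
im=robot.grab_frame("top"); cv2.imwrite("pics/t5.png",cv2.resize(im[165:225,300:380],None,fx=9,fy=9,interpolation=cv2.INTER_CUBIC))
E
```

```text
[-4.68282503e-04  3.61031192e-04  5.82958442e-05]
0.05 (0, 0) True 11.02 [-1.6 -3.2 -1.3] [ 0.0021 -0.0001  0.0066]
```

View pics/t5.png

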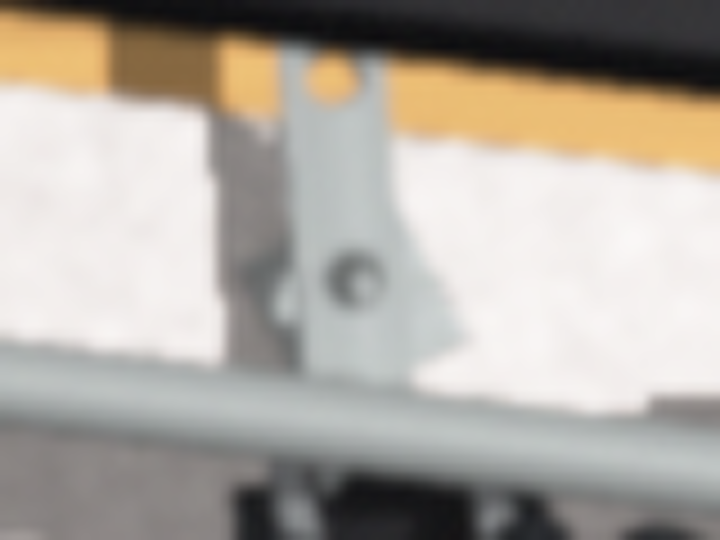

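The bar touched the pin top. In the hole (355,279) the pin shows to the lower right at (362,288), so the hole must shift about 1.2 mm towards -y and slightly towards -x. I'll raise a bit, shift and lower, with a small search.

```bash
python3 - <<'E'
from h import *
for off in((-.0008,-.0015),(-.0018,-.0015),(-.0012,-.0027),(0,-.002)):
    fin(.095,off)
    r=fin(.05,off,v=.015,guard=7)
    if not r:
        fin(.0,off,v=.03,guard=8); break
im=robot.grab_frame("top"); cv2.imwrite("pics/t6.png",cv2.resize(im[165:225,300:380],None,fx=9,fy=9,interpolation=cv2.INTER_CUBIC))
E
```

```text
0.095 (-0.0008, -0.0015) False 11.42 [-0.4  1.1 -0.4] [-0.0005 -0.0013  0.0003]
0.05 (-0.0008, -0.0015) False 12.43 [-3.1  1.6  0.1] [-0.0009 -0.0015 -0.    ]
0.0 (-0.0008, -0.0015) False 13.07 [-2.7  1.2  0.9] [-0.0008 -0.0016  0.0002]
```

View pics/t6.png

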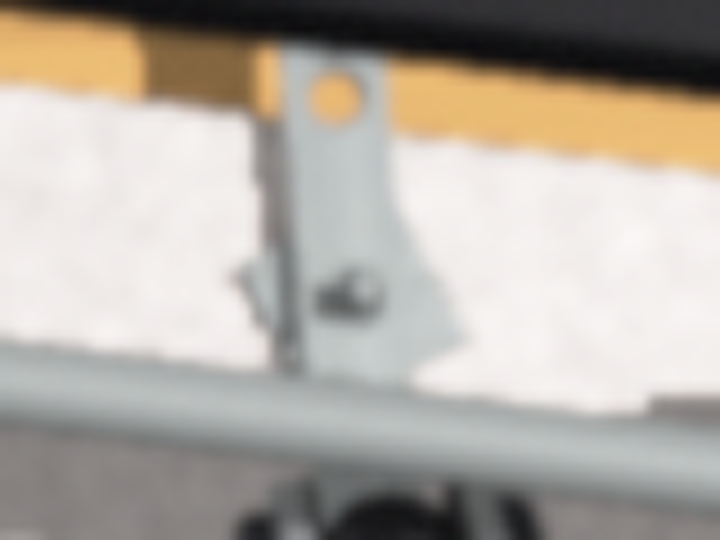

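The pin now stands proud through hole 4 at (355,292) and the bar is level. I'll release, rise, back off and check.

```bash
python3 - <<'E'
from h import *
robot.set_gripper(.05)
t=np.array(robot.observe()["tool_pos"])
robot.line_to(list(t+[0,0,.05]),vel=.06); robot.line_to(list(t+[-.06,0,.1]),vel=.12); robot.pause(.3)
s=robot.observe(); print(s["time"],s["tool_pos"],np.round(s["ft_force"],1))
im=robot.grab_frame("top"); cv2.imwrite("pics/t7.png",cv2.resize(im[110:310,230:450],None,fx=3,fy=3,interpolation=cv2.INTER_CUBIC))
E
```

```text
15.5833 [ 0.53443832 -0.02133024  0.21044329] [ 0.3  0.1 -0.3]
```

View pics/t7.png

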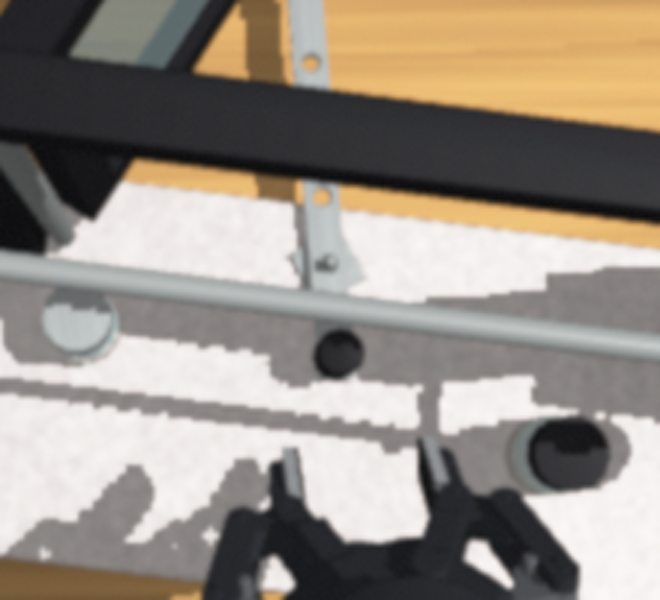

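The knob is free at (338,353), the pin is up through the last hole at (327,263), and the jars haven't moved. I'm handing in.

```bash
python3 -c "
from plant import robot
print(robot.job_done())"
```

```text
the job is handed in; nothing more can be done
None
```

The window is pushed wide open, about 0.5 rad farther by my geometry. The last hole is over the pin with the bar flat and the knob released, and the job was handed in at about 16 s; the hand-in returned no verdict.

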